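# Put relay modules into the dry-storage box, fit its lipped cover and purge it

## Task

Put the relay modules away: drop every blue (good) one into the open well of the white dry-storage box and every red (rejected) one into the grey scrap bin. Once all the blue ones are inside, close the well with the aluminium cover, tilting one short edge under the overhanging lip and then levelling the cover until it lies flat in its recess, let go of it, and finally press the yellow purge plunger right down to its stop and release it. Leave the solder spool, the screwdriver and the flux bottle where they are.

Things in the scene. Friction and masses are not known exactly. Their poses are not given: they have to be found in the camera images.
- drybox: White dry-storage box fixed to the bench, 190 x 100 mm; origin on the bench under the centre of the recess in its top; x runs from the lip end to the plunger end, away from the robot (yaw up to 0.25 rad either way), z up. Rim of the two sides and far end, and the far deck (x 60 to 120 mm), at z = 57 mm.
- recess (a point): Centre of the recess that takes the cover, at the level of the ledge the cover rests on, 52 mm above the bench. Recess 120 mm along x, 80 mm along y, 5 mm deep; the ledge is 10 mm wide all round the open well. Axes as the box.
- lip_edge (a point): Middle of the lower edge of the dark steel lip at the end near the robot, 62 mm above the bench (10 mm above the ledge), 48 mm from the recess's centre. The lip is 5 mm thick, spans the whole width and overhangs the recess by 12 mm, leaving 108 mm open: less than the cover's 112 mm.
- well_floor (a point): Centre of the floor of the open well, 6 mm above the bench. The well is 100 mm along x, 60 mm along y and 46 mm deep below the ledge; modules must lie wholly below the ledge for the cover to go down.
- cover_grip (a point): Middle of the black grip rib (14 mm thick along x, 44 mm along y, 24 mm high) at the centre of the loose aluminium cover, a plate 112 (x) x 72 (y) x 5 mm, 140 g. The point is 17 mm above the plate's underside; z up out of the rib. Starts flat on the bench, rib up; the same either way round. Seated, its underside is on the ledge, its top flush with the rim, one short edge under the lip.
- plunger_head (a joint): Travel of the purge plunger in m: 0 up, grows as it is pressed, stop at 0.014; spring, about 2 N at first and 8 N at the stop; springs back when released.
- plunger_top (a point): Centre of the top face of the yellow plunger head, a disc of 30 mm diameter on the box's far deck, 87 mm above the bench when up; it moves down with the head. It lies 90 mm along x from the box's origin.
- scrap: Grey open scrap bin fixed to the bench, 120 (x) x 100 (y) x 45 mm high, walls 4 mm; origin at the centre of its underside.
- good1_c (a point): Blue (good) relay module, a rigid block 30 x 22 x 20 mm (its x, y, z) with a thin black base and a paper patch on top, lying on its base on the bench, 30 g; the point is the block's centre. Absent (None) in some starts.
- good2_c (a point): Blue (good) relay module, a rigid block 30 x 22 x 20 mm (its x, y, z) with a thin black base and a paper patch on top, lying on its base on the bench, 30 g; the point is the block's centre. Absent (None) in some starts.
- good3_c (a point): Blue (good) relay module, a rigid block 30 x 22 x 20 mm (its x, y, z) with a thin black base and a paper patch on top, lying on its base on the bench, 30 g; the point is the block's centre. Absent (None) in some starts.
- good4_c (a point): Blue (good) relay module, a rigid block 30 x 22 x 20 mm (its x, y, z) with a thin black base and a paper patch on top, lying on its base on the bench, 30 g; the point is the block's centre. Absent (None) in some starts.
- good5_c (a point): Blue (good) relay module, a rigid block 30 x 22 x 20 mm (its x, y, z) with a thin black base and a paper patch on top, lying on its base on the bench, 30 g; the point is the block's centre. Absent (None) in some starts.
- bad1_c (a point): Red (rejected) relay module, a rigid block 30 x 22 x 20 mm (its x, y, z) with a thin black base and a paper patch on top, lying on its base on the bench, 30 g; the point is the block's centre. Absent (None) in some starts.
- bad2_c (a point): Red (rejected) relay module, a rigid block 30 x 22 x 20 mm (its x, y, z) with a thin black base and a paper patch on top, lying on its base on the bench, 30 g; the point is the block's centre. Absent (None) in some starts.
- bad3_c (a point): Red (rejected) relay module, a rigid block 30 x 22 x 20 mm (its x, y, z) with a thin black base and a paper patch on top, lying on its base on the bench, 30 g; the point is the block's centre. Absent (None) in some starts.
- spool: Bystander: solder spool, 54 mm across, 42 mm high, standing; origin at its underside. Leave alone.
- driver: Bystander: screwdriver, 170 mm long, lying, red handle; origin near its middle. Leave alone.
- flux: Bystander: flux bottle, 40 mm across, 85 mm high, standing; origin at its underside. Leave alone.

How it is judged:
By the outcome, as a careful person would: the job done as asked, in the order asked, and still so for the second after the job is handed in, with the robot touching nothing.
Of good1, good2, good3, good4, good5 only 3 to 5 are there at a start; the rules pass over those that are not, and their reading is None.
Of bad1, bad2, bad3 only 2 to 3 are there at a start; the rules pass over those that are not, and their reading is None.
At some moment in a run one of good1, good2, good3, good4, good5, bad1, bad2, bad3 may be knocked a few centimetres aside while the robot is not near it.
Once in a run the grip may slacken for a moment while it holds something.
It also fails if it takes over 210 s, if anything falls off the work surface, if the arm or the gripper's body presses on something with over 40 N, if the wrist force passes 120 N, or if a joint passes its speed limit or range.

## Robot

A 6-joint arm with a two-finger parallel gripper is mounted at the origin on the work surface. World frame = base frame: x ahead of the robot, y to its left, z up, the work surface at z = 0. Lengths are in m, angles in rad, forces in N, time in s.
With the tool pointing down it reaches from about 0.225 to 0.875 m from the base axis. Payload 3.4 kg.
Tool frame: the origin (TCP) lies at the very end of the fingers, on their centre line; the grasp point (between the pads) lies 19 mm behind it (pinch_z is the distance from the TCP to the grasp point, in m); z points along the fingers, y is the line along which they close (so a half turn about z gives the same grasp; the last joint's range is limited). The gripper opens to 85 mm and grips with 20 to 120 N. Pads are 22 mm wide; open, the fingers measure 114 mm over their backs; the gripper's body (76 mm by 85 mm) begins 54 mm behind the grasp point. The pads swing forward as they close: fully open they stand 13 mm farther back than shut.
Start: joints at [1.217, 0.276, 1.505, -0, 1.361, -0.121], TCP at [0.133, 0.56, 0.231] pointing down, gripper open.
Joint ranges: [-2.89, 2.89], [-0.75, 2.08], [0.22, 2.7], [-1.18, 4.32], [0.11, 2.71], [-2.7, 2.7]. Speed limits (rad/s): [2.57, 2.57, 3.14, 3.14, 3.14, 3.14].

## Interface

Orientations are given as a unit quaternion [x, y, z, w].
In Python, from bench import get_state, get_image, hand_in, outline_of, pinch_z gives the robot as it stands. The module is installed in compiled form; this text tells all that it offers.
- The arm moves only by the tool drive_tool, never from a script. Its argument "plan" is a list of rows, each a list of 3 entries, a list of its own where there are three numbers: the finger opening in cm, from 0 to 8.54, then the shift along the tool's x, y, z in cm, then the turn about the tool's z in degrees. In form: [[gripper, [x, y, z], yaw], ...]. A call has exactly 10 rows; each row shifts and turns the commanded pose from where the row before left it, along the tool's axes as they then stand; what a row does not reach is not made up. A row lasts 1/10 s, in which the tool goes at most 50 mm and 8.59 degrees, less where a joint would pass 70% of its speed; a pose out of reach is approached as far as the arm can. A call with a gripper value outside its range is refused whole. The fingers move at their own pace and stop on an object; the grip force is fixed at half the most. Time passes only in rows, so rows that do not move let the fingers close, or fill a call up. It gives the time, the measured TCP pose, the force, the opening and the grip force at its end, in the units of the state.
- get_state(): the state, without advancing time (a new reading comes with each control period).
- get_image(name): name is "side" or "top"; returns a dict with "color" (420x560x3 uint8, red, green, blue), "fov_y" (degrees; the focal length in pixels is half the picture's height over the tangent of half this angle, whatever the lens; pixels are square), "cx", "cy" (the principal point, pixels), "R" (3x3) and "t" (3): a world point X has camera coordinates R X + t. Camera axes: x right, y down, z forward; pixel columns grow to the right and rows downward; lengths in m; the calibration is good to about 2 mm. A picture is of the moment at which its call begins. There is no depth.
- hand_in(): hands the job in; it is judged then, once.
Trained networks look in the newest picture that a camera, given by its name, has taken for a name from the list of things; names that differ only in an ending like _2 or _b are one class to them, and where a whole thing is asked for, a point or a joint stands for the part that bears it (a point fixed in the world has none). Each returns a list of dicts, best first, with "confidence" (0 to 1); they miss things now and then, are a little off and sometimes report something else, mostly with a low value. They report only what shows in the picture. A call takes as long as a camera call.
- outline_of(name, camera): "region" (420x560 bool, what is visible of it) and "position" ([column, row] in pixels, amid what is visible of it).
The state is a dict: "time": time; "qpos": joint angles; "joint_velocities": joint speeds; "joint_torque": joint torques, N m; "ee_pos": TCP position; "tcp_rot": TCP orientation; "contact_force": force on the tool from outside, world axes, zero at the start; "moment": the same for the moment, N m; "grip_width": opening from 0.0 (shut) to 1.0 (fully open); "grip_force": force on a finger pad.
Only numpy, scipy, OpenCV 4.12 (cv2) and the standard library are available. Lean on these libraries where they do the work, as an engineer would, in place of code of your own. Each camera call takes 0.05 s, during which the arm holds its last target. There are 200 camera calls.

## Working session

There is one attempt and no reset: what is moved stays moved. The work goes in short steps, Python scripts to look and compute and a tool call to move; the robot and the scene stay as the last step left them, time stands still between calls to the robot, and variables do not carry over. Pictures are saved under pics/ and viewed, at most 14 in all, crops included, and the job is handed in when it is done.

Besides the shell and the picture viewer there is one more tool, called by a JSON object that holds its "method" and its "body". drive_tool: Moves the arm, as the interface text tells. Its arguments: {"type":"object","properties":{"plan":{"type":"array","items":{"type":"array"}}},"required":["plan"]}

```bash
mkdir -p pics; ls
python3 - <<'E'
from bench import *
import cv2
s=get_state(); print({k:(v if not hasattr(v,'tolist') else v.tolist()) for k,v in s.items()}); print(pinch_z)
for n in ("top","side"):
    im=get_image(n); cv2.imwrite(f"pics/{n}0.png",im["color"][:,:,::-1]); print(n,im["fov_y"],im["cx"],im["cy"],im["R"],im["t"])
E
```

```text
pics
{'time': 0.0, 'qpos': [1.2170326789115042, 0.2766134503586586, 1.5061561833136807, -3.064646477828264e-05, 1.3606974092255562, -0.12097244469086524], 'joint_velocities': [-0.00027523263458846574, -0.0015921842563252615, 0.00014846735366914188, 0.0015574458458883869, -0.0018920160328174276, 0.001205918785009418], 'joint_torque': [-0.0014362459842232056, -41.677411794662476, -24.579729437828064, -0.00022984065253695007, 0.011062993726227432, 3.554332465682819e-05], 'ee_pos': [0.13246164062841703, 0.5589805389744231, 0.23042000693741824], 'tcp_rot': [0.11612972044169952, 0.9932336127377445, -0.000914439047124414, -0.00020581372624853785], 'contact_force': [-0.3110496931787383, -0.7931118879734822, 1.12733979496893], 'moment': [0.02675219343285643, 0.013722276337643457, 0.003190447925095669], 'grip_force': 0.0, 'grip_width': 1.0038317789235132}
0.0187
top 45.11028854575769 282.0357063574471 203.26050800456582 [[ 0.00300157 -0.99996085 -0.00832385]
 [-0.99770172 -0.00243112 -0.0677154 ]
 [ 0.06769251  0.00850797 -0.99766995]] [-0.00207353  0.59358126  1.21681001]
side 52.19180188930347 278.13535175358936 211.36934036117734 [[-0.99370721 -0.11005213  0.02084467]
 [-0.09128241  0.6878343  -0.7201052 ]
 [ 0.06491144 -0.71747648 -0.69355173]] [0.5805562  0.10180651 1.06097703]
```

View pics/top0.png

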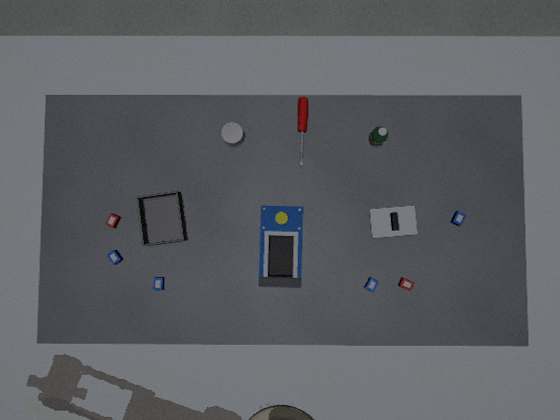

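View pics/side0.png

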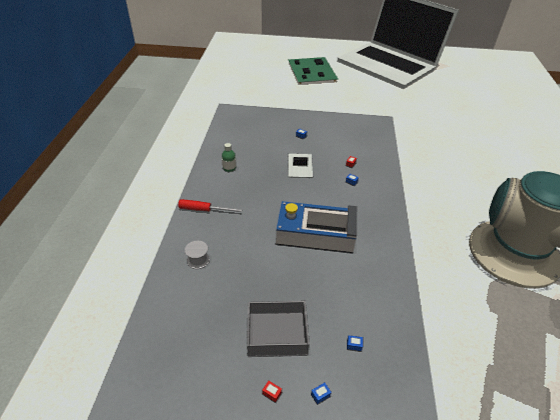

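```bash
cat > h.py <<'E'
import numpy as np, cv2
from bench import *
from scipy.optimize import minimize
def box(x0,x1,y0,y1,z0,z1): return np.array([[x,y,z] for x in(x0,x1) for y in(y0,y1) for z in(z0,z1)])/1000
def disc(r,x,z0,z1): return np.array([[x+r*np.cos(a),r*np.sin(a),z] for a in np.linspace(0,6.28,24) for z in(z0,z1)])/1000
M={'mod':[box(-15,15,-11,11,0,20)],
 'drybox':[box(-70,120,-50,50,0,57),box(-70,-48,-50,50,57,67),disc(15,90,57,87)],
 'cover':[box(-56,56,-36,36,0,5),box(-7,7,-22,22,5,29)],
 'scrap':[box(-60,60,-50,50,0,45)]}
K=6
def proj(im,P):
    f=210/np.tan(np.radians(im['fov_y']/2)); c=P@im['R'].T+im['t']
    return c[:,:2]/c[:,2:]*f+[im['cx'],im['cy']]
def back(im,px,z):
    f=210/np.tan(np.radians(im['fov_y']/2)); R,t=im['R'],im['t']
    d=R.T@np.array([(px[0]-im['cx'])/f,(px[1]-im['cy'])/f,1]); o=-R.T@t
    return (o+d*(z-o[2])/d[2])
def cost(p,parts,views,z0):
    c,s=np.cos(p[2]),np.sin(p[2]); e=0
    for im,reg,(x0,y0) in views:
        m=np.zeros(reg.shape,np.uint8)
        for P in parts:
            Q=P@np.array([[c,s,0],[-s,c,0],[0,0,1]])+[p[0],p[1],z0]
            uv=((proj(im,Q)+.5-[x0,y0])*K*16-8)
            cv2.fillConvexPoly(m,cv2.convexHull(np.round(uv).astype(np.int32)),1,shift=4)
        e+=np.abs(m-reg).sum()/max(reg.sum(),1)
    return e
def fit(model,views,init,yaws=None,z0=0.):
    V=[]
    for im,reg in views:
        y,x=np.nonzero(reg); x0,y0=max(x.min()-12,0),max(y.min()-12,0)
        r=reg[y0:y.max()+13,x0:x.max()+13].astype(np.float32)
        r=cv2.resize(r,None,fx=K,fy=K,interpolation=cv2.INTER_CUBIC)
        V.append((im,(r>.5).astype(np.float32),(x0,y0)))
    best=None
    for yw in (np.arange(-1.5,1.6,.35) if yaws is None else yaws):
        o=minimize(cost,[*init[:2],yw],(M[model],V,z0),method='Nelder-Mead',options=dict(initial_simplex=np.array([*init[:2],yw])+np.array([[0,0,0],[.008,0,.1],[0,.008,-.1],[-.005,-.005,.15]]),xatol=1e-4,fatol=1e-4,maxiter=200))
        if best is None or o.fun<best.fun: best=o
    return best.x,best.fun/len(V)
def find(cls,model,z0=0.,zc=0.01,minc=.3,yaws=None,cams=("top","side")):
    ims={c:get_image(c) for c in cams}
    D={c:[d for d in outline_of(cls,c) if d['confidence']>minc] for c in cams}
    out=[]
    for d in D[cams[0]]:
        p=back(ims[cams[0]],d['position'],zc+z0); v=[(ims[cams[0]],d['region'])]
        for c in cams[1:]:
            q=[(np.linalg.norm(back(ims[c],e['position'],zc+z0)-p),e) for e in D[c]]
            if q:
                n,e=min(q,key=lambda a:a[0])
                if n<.03: v.append((ims[c],e['region']))
        x,e=fit(model,v,p,yaws,z0); s=[fit(model,[w],x,[x[2]],z0)[0].round(4).tolist() for w in v]
        out.append(x); print(cls,x.round(4),'err%.3f'%e,'conf%.2f'%d['confidence'],'views',len(v),s)
    for c in cams[1:]: print(c,[(round(e['confidence'],2),back(ims[c],e['position'],zc+z0)[:2].round(3).tolist()) for e in D[c]])
    return out
E
python3 - <<'E'
from h import *
find('good1_c','mod'); find('bad1_c','mod')
find('drybox','drybox',zc=.03,yaws=[-.15,.0,.15]); find('scrap','scrap',zc=.02,yaws=[-.4,0,.4]); find('cover_grip','cover')
E
```

```text
good1_c [ 0.5574 -0.4326 -0.3832] err0.157 conf0.72 views 2 [[0.5585, -0.4328, -0.3809], [0.557, -0.4331, -0.3538]]
side [(0.73, [0.77, -0.272]), (0.42, [0.56, -0.449])]
side []
drybox [ 0.4649  0.002  -0.0213] err0.035 conf0.76 views 2 [[0.4653, 0.0021, -0.0226], [0.4645, 0.0023, -0.022]]
side [(0.87, [0.491, -0.005]), (0.4, [0.555, -0.053])]
scrap [0.555  0.2924 0.1474] err0.029 conf0.82 views 2 [[0.5556, 0.2921, 0.1481], [0.5541, 0.2928, 0.1462]]
side [(0.95, [0.556, 0.297]), (0.57, [0.479, -0.004])]
cover_grip [ 0.5496 -0.2753  1.6649] err0.087 conf0.72 views 2 [[0.5504, -0.2753, 1.659], [0.5474, -0.2743, 1.6645]]
side [(0.63, [0.552, -0.26])]
```

```bash
cat >> h.py <<'E'
def blobs(im,kind):
    r,g,b=[im['color'][:,:,i].astype(float) for i in range(3)]
    m=((b>1.6*r)&(b>1.25*g)&(b>50)) if kind=='good' else ((r>2*g)&(r>2*b)&(r>50))
    m=cv2.morphologyEx(m.astype(np.uint8),cv2.MORPH_CLOSE,np.ones((3,3)))
    n,l,s,c=cv2.connectedComponentsWithStats(m); out=[]
    for i in range(1,n):
        if 25<s[i,4]<500:
            reg=(l==i).astype(np.uint8); cs,_=cv2.findContours(reg,0,2); reg=cv2.fillConvexPoly(reg,cv2.convexHull(cs[0]),1)
            out.append((c[i],reg.astype(bool)))
    return out
def mods(kind,ims=None):
    ims=ims or {c:get_image(c) for c in('top','side')}
    S=blobs(ims['side'],kind); res=[]
    for c,reg in blobs(ims['top'],kind):
        p=back(ims['top'],c,.014); v=[(ims['top'],reg)]
        if not .15<p[0]<.9: continue
        q=[(np.linalg.norm(back(ims['side'],d,.014)-p),r) for d,r in S]
        if q and min(a for a,_ in q)<.025: v.append((ims['side'],min(q,key=lambda a:a[0])[1]))
        x,e=fit('mod',v,p); res.append(x)
        print(kind,x.round(4),np.degrees(x[2]).round(0),'err%.2f'%e,len(v),[fit('mod',[w],x,[x[2]])[0].round(4).tolist() for w in v])
    return res
E
python3 - <<'E'
from h import *
for c in('top','side'):
    get_image(c)
    for n in('good1','good1_c','bad1','bad1_c'): print(c,n,[(round(d['confidence'],2),np.round(d['position']).tolist(),int(d['region'].sum())) for d in outline_of(n,c)])
mods('good'); mods('bad')
E
```

```text
Traceback (most recent call last):
ValueError: it knows: bad1, bad2, bad3, cover_grip, driver, drybox, flux, good1, good2, good3, good4, good5, lip_edge, plunger_head, plunger_top, recess, scrap, spool, well_floor
```

Run:
```python
from h import *
for c in('top','side'):
    get_image(c)
    for n in('good1','bad1'): print(c,n,[(round(d['confidence'],2),np.round(d['position']).tolist(),int(d['region'].sum())) for d in outline_of(n,c)])
mods('good'); mods('bad')
```

```text
Traceback (most recent call last):
ValueError: it knows: bad1, bad2, bad3, cover_grip, driver, drybox, flux, good1, good2, good3, good4, good5, lip_edge, plunger_head, plunger_top, recess, scrap, spool, well_floor
```

Run:
```python
from h import *
for c in('top','side'):
    get_image(c)
    for n in('good1_c','bad1_c'): print(c,n,[(round(d['confidence'],2),np.round(d['position']).tolist(),int(d['region'].sum())) for d in outline_of(n,c)])
mods('good'); mods('bad')
```

```text
top good1_c [(0.58, [460.0, 218.0], 165), (0.34, [393.0, 223.0], 1282)]
top bad1_c []
side good1_c [(0.63, [301.0, 131.0], 87)]
side bad1_c [(0.73, [271.0, 394.0], 258), (0.17, [315.0, 225.0], 3525)]
good [ 0.559  -0.435  -0.4232] -24.0 err0.20 2 [[0.5593, -0.4345, -0.4179], [0.5574, -0.4376, -0.3435]]
good [0.4609 0.4105 0.6443] 37.0 err0.18 2 [[0.4613, 0.4122, 0.6458], [0.4603, 0.4096, 0.64]]
good [ 0.3973  0.3011 -0.0791] -5.0 err0.19 2 [[0.3984, 0.3024, 0.0115], [0.3969, 0.2998, -0.0433]]
good [ 0.396  -0.2192 -0.5247] -30.0 err0.16 2 [[0.3969, -0.2185, -0.5206], [0.3948, -0.2213, -0.4699]]
bad [ 0.8206 -0.0516 -3.1396] -180.0 err0.62 2 [[0.8209, -0.0515, -3.1359], [0.8139, -0.0541, -3.338]]
bad [ 0.5507  0.4172 -0.4241] -24.0 err0.20 2 [[0.5521, 0.4192, -0.4309], [0.5505, 0.4167, -0.4112]]
bad [ 0.3974 -0.3048  1.1584] 66.0 err0.17 2 [[0.3986, -0.3025, 1.1343], [0.3972, -0.3059, 1.1966]]
```

```bash
cat >> h.py <<'E'
BX=(0.4649,0.0022,-0.0216)
def slot(lx,ly):
    c,s=np.cos(BX[2]),np.sin(BX[2]); return BX[0]+(c*lx-s*ly)/1000, BX[1]+(s*lx+c*ly)/1000
def pose():
    s=get_state(); q=s['tcp_rot']; psi=np.arctan2(q[1]**2-q[0]**2,2*q[0]*q[1]); return np.array(s['ee_pos']),psi,s
def go(x,y,z,psi_deg,frm=None):
    p,psi,s=pose()
    if frm: p,psi=np.array(frm[:3]),np.radians(frm[3])
    yaw=-((psi_deg-np.degrees(psi)+90)%180-90)
    d=(np.array([x,y,z])-p)*100; out=[]
    for a in(psi,psi-np.radians(yaw)):
        out.append([round(d@np.array(v),2) for v in((-np.sin(a),np.cos(a),0),(np.cos(a),np.sin(a),0))])
    # tool y=(cos psi,sin psi), tool x=z_down rotated: y x z
    out=[[-a,b] for a,b in out]
    q6=s['qpos'][5]
    print('psi',np.degrees(psi).round(1),'yaw_cmd',yaw.round(1),'| shift xy in present frame',out[0],'| in turned frame',out[1],'| z',(-d[2]).round(2),'t%.1f'%s['time'],'q6 %.2f'%q6,'grip %.3f'%s['grip_width'])
E
python3 - <<'E'
from h import *
from scipy.spatial.transform import Rotation as R
p,psi,s=pose(); m=R.from_quat(s['tcp_rot']).as_matrix(); print(m.round(3),np.degrees(psi))
go(.461,.4108,.08,37)
go(*slot(22,15),.12,-1.2,(.461,.4108,.12,37))
E
```

```text
[[-0.973  0.231  0.   ]
 [ 0.231  0.973  0.   ]
 [-0.     0.    -1.   ]] 76.66430786656201
psi 76.7 yaw_cmd 39.7 | shift xy in present frame [np.float64(35.38), np.float64(-6.9)] | in turned frame [np.float64(31.64), np.float64(17.27)] | z 15.13 t1.7 q6 -0.12 grip 0.997
psi 37.0 yaw_cmd 38.2 | shift xy in present frame [np.float64(33.05), np.float64(-21.62)] | in turned frame [np.float64(39.34), np.float64(3.45)] | z -0.0 t1.7 q6 -0.12 grip 0.997
```

```bash
sed -i '/out=\[\[-a,b\]/d; /# tool y=/d' h.py; sed -i 's/round(d@np.array(v),2)/float(round(d@np.array(v),2))/' h.py
```

{"method": "drive_tool", "body": {"plan": [[5.5,[-3.93,-0.77,1.68],0],[5.5,[-3.93,-0.77,1.68],0],[5.5,[-3.93,-0.77,1.68],0],[5.5,[-3.93,-0.77,1.68],0],[5.5,[-3.93,-0.77,1.68],0],[5.5,[-3.93,-0.77,1.68],0],[5.5,[-3.93,-0.77,1.68],0],[5.5,[-3.93,-0.77,1.68],0],[5.5,[-3.93,-0.77,1.68],0],[5.5,[0,0,0],8]]}}

```text
time: 2.7
ee_pos: [0.4649, 0.4076, 0.0776]
tcp_rot: [0.189, 0.982, -0.001, 0.0]
contact_force: [-0.6, 0.5, -0.3]
grip_width: 0.648
grip_force: 0.0
```

{"method": "drive_tool", "body": {"plan": [[5.5,[0,0,0],8],[5.5,[0,0,0],8],[5.5,[0,0,0],8],[5.5,[0,0,0],7.7],[5.5,[0,0,0],0],[5.5,[0,0,0],0],[5.5,[0,0,0],0],[5.5,[0,0,0],0],[5.5,[0,0,0],0],[5.5,[0,0,0],0]]}}

```text
time: 3.7
ee_pos: [0.4608, 0.4105, 0.0801]
tcp_rot: [0.446, 0.895, 0.0, -0.0]
contact_force: [-0.2, 0.1, 0.5]
grip_width: 0.646
grip_force: 0.0
```

Run:
```python
from h import *
go(.461,.4108,.004,37)
find('good1_c','mod')
```

```text
psi 37.0 yaw_cmd -0.0 | shift xy in present frame [0.01, 0.03] | in turned frame [0.01, 0.03] | z 7.61 t3.7 q6 -0.03 grip 0.646
good1_c [ 0.5599 -0.4323 -0.3173] err0.273 conf0.72 views 1 [[0.5599, -0.4322, -0.3179]]
side []
```

{"method": "drive_tool", "body": {"plan": [[5.5,[0,0,2.5],0],[5.5,[0,0,2.5],0],[5.5,[0,0,1.6],0],[5.5,[0,0,1.0],0],[5.5,[0,0,0],0],[2,[0,0,0],0],[2,[0,0,0],0],[2,[0,0,0],0],[2,[0,0,0],0],[2,[0,0,0],0]]}}

```text
time: 4.9
ee_pos: [0.4617, 0.4111, 0.0054]
tcp_rot: [0.446, 0.895, 0.001, 0.001]
contact_force: [-0.5, 0.3, 4.6]
grip_width: 0.333
grip_force: 61.1
```

Run:
```python
from h import *
go(*slot(22,15),.12,-1.2)
go(*slot(22,15),.12,-1.2,(.461,.4108,.004,37))
```

```text
psi 37.0 yaw_cmd 38.2 | shift xy in present frame [-33.05, -21.68] | in turned frame [-39.38, 3.38] | z -11.46 t4.9 q6 -0.03 grip 0.333
psi 37.0 yaw_cmd 38.2 | shift xy in present frame [-33.05, -21.62] | in turned frame [-39.34, 3.45] | z -11.6 t4.9 q6 -0.03 grip 0.333
```

{"method": "drive_tool", "body": {"plan": [[2,[0,0,-2.0],0],[2,[0,0,-2.4],7.64],[2,[0,0,-2.4],7.64],[2,[0,0,-2.4],7.64],[2,[0,0,-2.4],7.64],[2,[0,0,0],7.64],[2,[-2,0.17,0],0],[2,[-3.9,0.34,0],0],[2,[-3.9,0.34,0],0],[2,[-3.9,0.34,0],0]]}}

```text
time: 5.9
ee_pos: [0.4686, 0.2707, 0.1193]
tcp_rot: [0.714, 0.7, -0.001, -0.0]
contact_force: [0.3, 0.2, -0.1]
grip_width: 0.329
grip_force: 60.4
```

{"method": "drive_tool", "body": {"plan": [[2,[-3.9,0.34,0],0],[2,[-3.9,0.34,0],0],[2,[-3.9,0.34,0],0],[2,[-3.9,0.34,0],0],[2,[-3.9,0.34,0],0],[2,[-3.9,0.34,0],0],[2,[-2.3,0.2,0],0],[2,[0,0,0],0],[2,[0,0,0],0],[2,[0,0,0],0]]}}

```text
time: 6.9
ee_pos: [0.4858, 0.0165, 0.1198]
tcp_rot: [0.714, 0.7, -0.0, -0.001]
contact_force: [0.2, 0.9, -0.4]
grip_width: 0.332
grip_force: 60.4
```

Run:
```python
from h import *
go(*slot(22,15),.032,-1.2)
im=get_image('top'); cv2.imwrite('pics/a.png',cv2.resize(im['color'][180:320,180:380,::-1],None,fx=4,fy=4))
```

```text
psi -1.2 yaw_cmd 0.0 | shift xy in present frame [0.03, 0.14] | in turned frame [0.03, 0.14] | z 8.78 t6.9 q6 -0.09 grip 0.332
```

View pics/a.png

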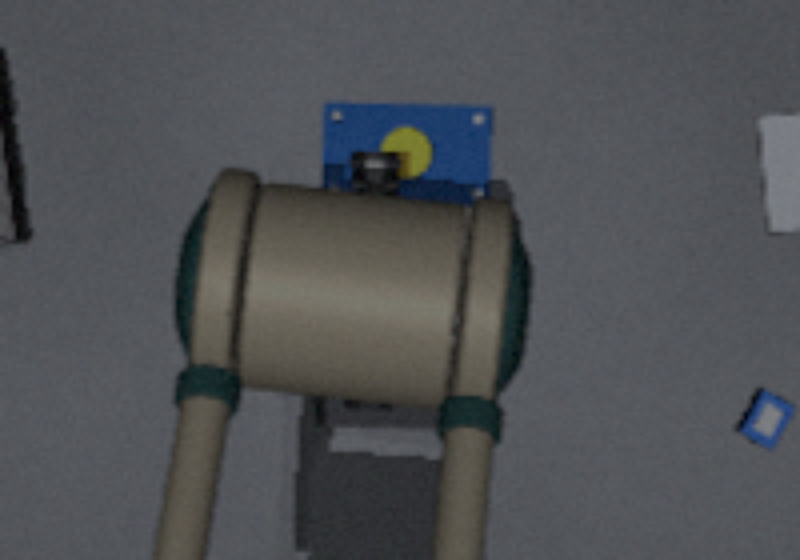

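{"method": "drive_tool", "body": {"plan": [[2,[0,-0.4,1.0],0],[2,[0,0,2.0],0],[2,[0,0,2],0],[2,[0,0,2],0],[2,[0,0,1.2],0],[2,[0,0,0.6],0],[2,[0,0,0],0],[2,[0,0,0],0],[2,[0,0,0],0],[2,[0,0,0],0]]}}

```text
time: 7.95
ee_pos: [0.4832, 0.0159, 0.0327]
tcp_rot: [0.715, 0.699, 0.001, 0.001]
contact_force: [0.3, 0.0, -1.0]
grip_width: 0.335
grip_force: 60.4
```

{"method": "drive_tool", "body": {"plan": [[3.4,[0,0,0],0],[3.4,[0,0,0],0],[3.4,[0,0,0],0],[3.4,[0,0,0],0],[3.4,[0,0,-1],0],[3.4,[0,0,-2],0],[3.4,[0,0,-3],0],[3.4,[0,0,-4],0],[3.4,[0,0,0],0],[3.4,[0,0,0],0]]}}

```text
time: 8.95
ee_pos: [0.4833, 0.0159, 0.1335]
tcp_rot: [0.715, 0.699, 0.001, 0.001]
contact_force: [0.2, 0.7, -0.3]
grip_width: 0.4
grip_force: 0.0
```

Run:
```python
from h import *
print(pose()[2]['contact_force'])
go(.397,.301,.12,-3)
im=get_image('side'); cv2.imwrite('pics/b.png',cv2.resize(im['color'][170:280,240:400,::-1],None,fx=4,fy=4))
```

```text
[ 0.17898868  0.65586546 -0.29733565]
psi -1.2 yaw_cmd 1.8 | shift xy in present frame [28.32, -9.24] | in turned frame [28.02, -10.11] | z 1.35 t8.9 q6 -0.09 grip 0.400
```

View pics/b.png

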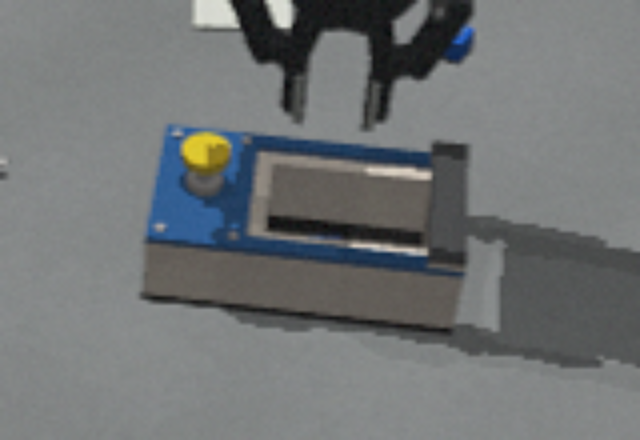

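{"method": "drive_tool", "body": {"plan": [[5.5,[3.54,-1.155,0.1],0],[5.5,[3.54,-1.155,0.1],0],[5.5,[3.54,-1.155,0.1],0],[5.5,[3.54,-1.155,0.1],0],[5.5,[3.54,-1.155,0.5],0],[5.5,[3.54,-1.155,1.5],0],[5.5,[3.54,-1.155,1.5],0],[5.5,[3.54,-1.155,1.5],1.8],[5.5,[0,0,0],0],[5.5,[0,0,0],0]]}}

```text
time: 10.0
ee_pos: [0.3948, 0.3008, 0.0765]
tcp_rot: [0.725, 0.689, -0.002, -0.0]
contact_force: [0.3, 0.7, -0.2]
grip_width: 0.646
grip_force: 0.0
```

Run:
```python
from h import *
ims={c:get_image(c) for c in('top','side')}
mods('good',ims)
mods('bad',ims)
go(.397,.301,.006,-3)
```

```text
good [ 0.5585 -0.435  -0.4211] -24.0 err0.18 2 [[0.5593, -0.4341, -0.42], [0.5577, -0.4362, -0.3873]]
good [0.4817 0.0165 0.0335] 2.0 err0.15 1 [[0.4817, 0.0165, 0.0355]]
good [ 0.3965 -0.2189 -0.4972] -28.0 err0.15 2 [[0.397, -0.2187, -0.4825], [0.3953, -0.2208, -0.4396]]
good [0.3965 0.3019 0.0167] 1.0 err0.20 2 [[0.3972, 0.3032, 0.0223], [0.3962, 0.2998, -0.0386]]
bad [ 8.338e-01 -5.160e-02  5.000e-04] 0.0 err0.62 2 [[0.8338, -0.0516, 0.0016], [0.8236, -0.0542, -0.0088]]
bad [ 0.5507  0.4172 -0.4239] -24.0 err0.20 2 [[0.5519, 0.4189, -0.4266], [0.5504, 0.4167, -0.4124]]
bad [ 0.3986 -0.305   1.3325] 76.0 err0.24 2 [[0.3983, -0.3028, 1.1532], [0.3989, -0.3065, 1.3922]]
psi -3.0 yaw_cmd -0.0 | shift xy in present frame [0.09, 0.08] | in turned frame [0.09, 0.08] | z 7.17 t10.1 q6 0.56 grip 0.643
```

{"method": "drive_tool", "body": {"plan": [[5.5,[0.08,0.1,2.5],0],[5.5,[0,0,2.5],0],[5.5,[0,0,1.3],0],[5.5,[0,0,0.8],0],[5.5,[0,0,0],0],[2,[0,0,0],0],[2,[0,0,0],0],[2,[0,0,0],0],[2,[0,0,0],0],[2,[0,0,0],0]]}}

```text
time: 11.1
ee_pos: [0.3983, 0.3021, 0.0083]
tcp_rot: [0.725, 0.688, 0.001, 0.001]
contact_force: [0.1, -1.6, 5.8]
grip_width: 0.331
grip_force: 59.9
```

Run:
```python
from h import *
go(*slot(-16.5,15),.12,-1.2)
```

```text
psi -3.0 yaw_cmd -1.8 | shift xy in present frame [-28.15, 6.53] | in turned frame [-28.35, 5.63] | z -11.17 t11.1 q6 0.56 grip 0.331
```

{"method": "drive_tool", "body": {"plan": [[2,[0,0,-2.5],-1.8],[2,[0,0,-3.5],0],[2,[0,0,-3.5],0],[2,[-3.54,0.7,-1.7],0],[2,[-3.54,0.7,0],0],[2,[-3.54,0.7,0],0],[2,[-3.54,0.7,0],0],[2,[-3.54,0.7,0],0],[2,[-3.54,0.7,0],0],[2,[-3.54,0.7,0],0]]}}

```text
time: 12.1
ee_pos: [0.441, 0.0517, 0.1194]
tcp_rot: [0.715, 0.7, 0.0, 0.0]
contact_force: [-0.2, 0.3, 0.2]
grip_width: 0.328
grip_force: 59.4
```

{"method": "drive_tool", "body": {"plan": [[2,[-3.54,0.7,0],0],[2,[0,0,0],0],[2,[0,0,0],0],[2,[0,0,0],0],[2,[0,0,0],0],[2,[0,0,0],0],[2,[0,0,0],0],[2,[0,0,0],0],[2,[0,0,0],0],[2,[0,0,0],0]]}}

```text
time: 13.1
ee_pos: [0.4473, 0.0175, 0.1191]
tcp_rot: [0.715, 0.699, 0.0, -0.0]
contact_force: [-0.2, 0.5, 0.0]
grip_width: 0.333
grip_force: 59.4
```

Run:
```python
from h import *
go(*slot(-16.5,15),.033,-1.2)
```

```text
psi -1.2 yaw_cmd -0.0 | shift xy in present frame [0.0, 0.15] | in turned frame [0.0, 0.15] | z 8.61 t13.1 q6 -0.10 grip 0.333
```

{"method": "drive_tool", "body": {"plan": [[2,[0,0.3,1.0],0],[2,[0,0,2.0],0],[2,[0,0,2],0],[2,[0,0,2],0],[2,[0,0,1.0],0],[2,[0,0,0.6],0],[2,[0,0,0],0],[2,[0,0,0],0],[2,[0,0,0],0],[2,[0,0,0],0]]}}

```text
time: 14.1
ee_pos: [0.4508, 0.0174, 0.0337]
tcp_rot: [0.715, 0.699, 0.001, 0.001]
contact_force: [0.7, 0.5, 0.3]
grip_width: 0.332
grip_force: 59.4
```

{"method": "drive_tool", "body": {"plan": [[3.4,[0,0,0],0],[3.4,[0,0,0],0],[3.4,[0,0,0],0],[3.4,[0,0,0],0],[3.4,[0,0,-1],0],[3.4,[0,0,-2],0],[3.4,[0,0,-3],0],[3.4,[0,0,-3],0],[3.4,[0,0,0],0],[3.4,[0,0,0],0]]}}

```text
time: 15.1
ee_pos: [0.4506, 0.0174, 0.124]
tcp_rot: [0.715, 0.699, 0.001, 0.001]
contact_force: [-0.1, 0.6, -0.6]
grip_width: 0.403
grip_force: 0.0
```

Run:
```python
from h import *
print(pose()[2]['contact_force'])
go(.396,-.219,.08,-28)
```

```text
[-0.11617132  0.57829318 -0.55408382]
psi -1.2 yaw_cmd 26.8 | shift xy in present frame [-23.75, -4.95] | in turned frame [-23.43, 6.28] | z 4.4 t15.1 q6 -0.09 grip 0.403
```

{"method": "drive_tool", "body": {"plan": [[5.5,[-3.96,-0.825,0],0],[5.5,[-3.96,-0.825,0],0],[5.5,[-3.96,-0.825,0],0],[5.5,[-3.96,-0.825,0],0],[5.5,[-3.96,-0.825,0],0],[5.5,[-3.96,-0.825,0],0],[5.5,[0,0,1.1],6.7],[5.5,[0,0,1.1],6.7],[5.5,[0,0,1.1],6.7],[5.5,[0,0,1.1],6.7]]}}

```text
time: 16.1
ee_pos: [0.3944, -0.2185, 0.0774]
tcp_rot: [0.859, 0.512, -0.001, -0.002]
contact_force: [0.6, 0.3, -0.7]
grip_width: 0.643
grip_force: 0.0
```

Run:
```python
from h import *
mods('good')
go(.396,-.219,.006,-28)
```

```text
good [ 0.5584 -0.4344 -0.4563] -26.0 err0.20 2 [[0.5593, -0.4342, -0.4223], [0.5573, -0.4375, -0.3461]]
good [ 0.4547  0.0173 -0.0047] -0.0 err0.56 1 [[0.4519, 0.0177, -0.0064]]
good [ 0.396  -0.2195  2.6157] 150.0 err0.47 2 [[0.398, -0.2167, 2.5938], [0.3949, -0.2208, 2.6657]]
psi -28.0 yaw_cmd -0.0 | shift xy in present frame [-0.01, 0.27] | in turned frame [-0.01, 0.27] | z 7.08 t16.2 q6 -0.17 grip 0.646
```

{"method": "drive_tool", "body": {"plan": [[5.5,[0,0.2,2.5],0],[5.5,[0,0,2.5],0],[5.5,[0,0,1.3],0],[5.5,[0,0,0.8],0],[5.5,[0,0,0],0],[2,[0,0,0],0],[2,[0,0,0],0],[2,[0,0,0],0],[2,[0,0,0],0],[2,[0,0,0],0]]}}

```text
time: 17.2
ee_pos: [0.3981, -0.2205, 0.0091]
tcp_rot: [0.857, 0.515, 0.0, 0.001]
contact_force: [-0.2, 0.0, 6.3]
grip_width: 0.33
grip_force: 59.9
```

Run:
```python
from h import *
go(*slot(16.5,-15),.12,-1.2)
```

```text
psi -28.0 yaw_cmd -26.8 | shift xy in present frame [22.2, -2.41] | in turned frame [20.9, 7.86] | z -11.09 t17.2 q6 -0.17 grip 0.330
```

{"method": "drive_tool", "body": {"plan": [[2,[0,0,-2.5],0],[2,[0,0,-3],-6.7],[2,[0,0,-3],-6.7],[2,[0,0,-2.8],-6.7],[2,[0,0,0],-6.7],[2,[3.48,1.31,0],0],[2,[3.48,1.31,0],0],[2,[3.48,1.31,0],0],[2,[3.48,1.31,0],0],[2,[3.48,1.31,0],0]]}}

```text
time: 18.2
ee_pos: [0.467, -0.0461, 0.1213]
tcp_rot: [0.715, 0.699, 0.0, 0.0]
contact_force: [-0.4, 0.2, 0.2]
grip_width: 0.327
grip_force: 59.4
```

{"method": "drive_tool", "body": {"plan": [[2,[3.48,1.31,0],0],[2,[0,0,0],0],[2,[0,0,0],0],[2,[0,0,0],0],[2,[0,0,0],0],[2,[0,0,0],0],[2,[0,0,0],0],[2,[0,0,0],0],[2,[0,0,0],0],[2,[0,0,0],0]]}}

```text
time: 19.2
ee_pos: [0.4805, -0.0131, 0.1211]
tcp_rot: [0.715, 0.699, 0.0, -0.0]
contact_force: [0.2, -0.3, -0.6]
grip_width: 0.333
grip_force: 59.4
```

Run:
```python
from h import *
go(*slot(16.5,-15),.033,-1.2)
```

```text
psi -1.3 yaw_cmd -0.1 | shift xy in present frame [-0.01, 0.06] | in turned frame [-0.01, 0.06] | z 8.81 t19.2 q6 -0.15 grip 0.333
```

{"method": "drive_tool", "body": {"plan": [[2,[0,0.05,1.0],0],[2,[0,0,2.0],0],[2,[0,0,2],0],[2,[0,0,2],0],[2,[0,0,1.2],0],[2,[0,0,0.6],0],[2,[0,0,0],0],[2,[0,0,0],0],[2,[0,0,0],0],[2,[0,0,0],0]]}}

```text
time: 20.2
ee_pos: [0.4815, -0.013, 0.0337]
tcp_rot: [0.715, 0.699, 0.0, 0.001]
contact_force: [-0.4, -0.0, -0.2]
grip_width: 0.331
grip_force: 59.4
```

{"method": "drive_tool", "body": {"plan": [[3.4,[0,0,0],0],[3.4,[0,0,0],0],[3.4,[0,0,0],0],[3.4,[0,0,0],0],[3.4,[0,0,-1],0],[3.4,[0,0,-2],0],[3.4,[0,0,-3],0],[3.4,[0,0,-3],0],[3.4,[0,0,0],0],[3.4,[0,0,0],0]]}}

```text
time: 21.2
ee_pos: [0.4814, -0.013, 0.1241]
tcp_rot: [0.715, 0.699, 0.001, 0.001]
contact_force: [-1.1, 0.4, -0.3]
grip_width: 0.395
grip_force: 0.0
```

Run:
```python
from h import *
print(pose()[2]['contact_force'])
go(.5585,-.4345,.08,-24)
```

```text
[-1.14704525  0.35857877 -0.26217955]
psi -1.2 yaw_cmd 22.8 | shift xy in present frame [-41.97, 8.62] | in turned frame [-35.37, 24.19] | z 4.41 t21.2 q6 -0.15 grip 0.395
```

{"method": "drive_tool", "body": {"plan": [[5.5,[-4.2,0.86,0],0],[5.5,[-4.2,0.86,0],0],[5.5,[-4.2,0.86,0],0],[5.5,[-4.2,0.86,0],0],[5.5,[-4.2,0.86,0],0],[5.5,[-4.2,0.86,0],0],[5.5,[-4.2,0.86,0],0],[5.5,[-4.2,0.86,0],0],[5.5,[-4.2,0.86,0],0],[5.5,[-4.2,0.86,0],0]]}}

```text
time: 22.2
ee_pos: [0.5572, -0.4357, 0.121]
tcp_rot: [0.715, 0.699, 0.0, -0.002]
contact_force: [0.6, -0.0, -0.2]
grip_width: 0.642
grip_force: 0.0
```

{"method": "drive_tool", "body": {"plan": [[5.5,[0,0,1.1],5.7],[5.5,[0,0,1.1],5.7],[5.5,[0,0,1.1],5.7],[5.5,[0,0,1.1],5.7],[5.5,[0,0,0],0],[5.5,[0,0,0],0],[5.5,[0,0,0],0],[5.5,[0,0,0],0],[5.5,[0,0,0],0],[5.5,[0,0,0],0]]}}

```text
time: 23.2
ee_pos: [0.5581, -0.4348, 0.0796]
tcp_rot: [0.839, 0.544, 0.0, 0.0]
contact_force: [-0.4, -0.5, -0.3]
grip_width: 0.645
grip_force: 0.0
```

Run:
```python
from h import *
ims={c:get_image(c) for c in('top','side')}
mods('good',ims); mods('bad',ims)
go(.5585,-.4345,.006,-24)
```

```text
good [ 0.5585 -0.4358 -0.4598] -26.0 err0.21 2 [[0.5592, -0.4357, -0.46], [0.5573, -0.4354, -0.451]]
good [ 0.4584  0.0139 -1.5567] -89.0 err0.74 1 [[0.4584, 0.0139, -1.5579]]
bad [ 0.8212 -0.0516 -0.0012] -0.0 err0.62 2 [[0.8285, -0.0506, 0.0709], [0.8084, -0.054, -0.1197]]
bad [ 0.551   0.4172 -0.4223] -24.0 err0.21 2 [[0.5519, 0.42, -0.4411], [0.5504, 0.4166, -0.4167]]
bad [ 0.3975 -0.3048 -1.9669] -113.0 err0.17 2 [[0.3979, -0.3034, -1.9843], [0.3971, -0.3066, -1.8994]]
psi -24.0 yaw_cmd -0.0 | shift xy in present frame [0.04, 0.04] | in turned frame [0.04, 0.04] | z 7.33 t23.3 q6 -0.34 grip 0.644
```

{"method": "drive_tool", "body": {"plan": [[5.5,[0,0,2.5],1],[5.5,[0,0,2.5],0],[5.5,[0,0,1.5],0],[5.5,[0,0,0.8],0],[5.5,[0,0,0],0],[2,[0,0,0],0],[2,[0,0,0],0],[2,[0,0,0],0],[2,[0,0,0],0],[2,[0,0,0],0]]}}

```text
time: 24.3
ee_pos: [0.5588, -0.4355, 0.0077]
tcp_rot: [0.844, 0.537, 0.0, 0.001]
contact_force: [-0.9, 0.7, 6.2]
grip_width: 0.333
grip_force: 60.9
```

Run:
```python
from h import *
go(*slot(-15,-15),.12,-1.2)
im=get_image('top'); cv2.imwrite('pics/c.png',cv2.resize(im['color'][190:300,230:340,::-1],None,fx=5,fy=5))
```

```text
psi -25.0 yaw_cmd -23.8 | shift xy in present frame [33.71, -27.8] | in turned frame [42.07, -11.8] | z -11.23 t24.3 q6 -0.32 grip 0.333
```

View pics/c.png

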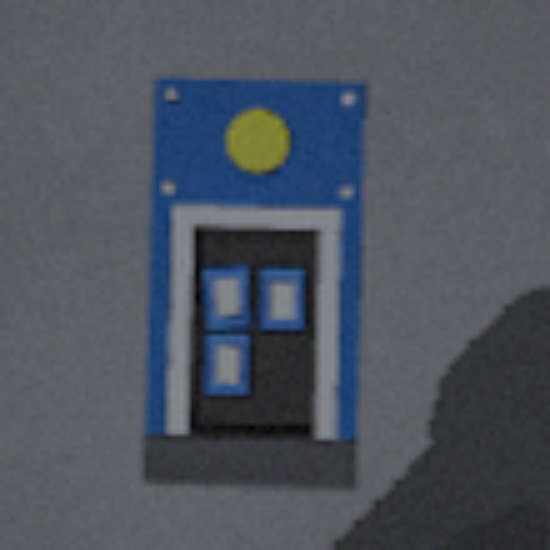

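{"method": "drive_tool", "body": {"plan": [[2,[0,0,-2.5],0],[2,[0,0,-3],-6],[2,[0,0,-3],-6],[2,[0,0,-2.8],-6],[2,[0,0,0],-5.8],[2,[3.82,-1.07,0],0],[2,[3.82,-1.07,0],0],[2,[3.82,-1.07,0],0],[2,[3.82,-1.07,0],0],[2,[3.82,-1.07,0],0]]}}

```text
time: 25.35
ee_pos: [0.5077, -0.2409, 0.1189]
tcp_rot: [0.715, 0.699, 0.0, -0.0]
contact_force: [2.1, -0.3, -1.0]
grip_width: 0.33
grip_force: 60.2
```

{"method": "drive_tool", "body": {"plan": [[2,[3.82,-1.07,0],0],[2,[3.82,-1.07,0],0],[2,[3.82,-1.07,0],0],[2,[3.82,-1.07,0],0],[2,[3.82,-1.07,0],0],[2,[3.82,-1.07,0],0],[2,[0,0,0],0],[2,[0,0,0],0],[2,[0,0,0],0],[2,[0,0,0],0]]}}

```text
time: 26.35
ee_pos: [0.4499, -0.0132, 0.1191]
tcp_rot: [0.715, 0.699, 0.0, 0.0]
contact_force: [0.6, -0.2, -0.7]
grip_width: 0.328
grip_force: 60.2
```

Run:
```python
from h import *
go(*slot(-15,-15),.033,-1.2)
```

```text
psi -1.3 yaw_cmd -0.1 | shift xy in present frame [0.07, -0.04] | in turned frame [0.07, -0.04] | z 8.61 t26.4 q6 -0.16 grip 0.328
```

{"method": "drive_tool", "body": {"plan": [[2,[0,0,1.0],0],[2,[0,0,2.0],0],[2,[0,0,2],0],[2,[0,0,2],0],[2,[0,0,1.0],0],[2,[0,0,0.6],0],[2,[0,0,0],0],[2,[0,0,0],0],[2,[0,0,0],0],[2,[0,0,0],0]]}}

```text
time: 27.35
ee_pos: [0.4499, -0.0122, 0.0338]
tcp_rot: [0.715, 0.699, 0.001, 0.001]
contact_force: [0.5, -0.0, -0.5]
grip_width: 0.331
grip_force: 60.2
```

{"method": "drive_tool", "body": {"plan": [[3.4,[0,0,0],0],[3.4,[0,0,0],0],[3.4,[0,0,0],0],[3.4,[0,0,0],0],[3.4,[0,0,-1],0],[3.4,[0,0,-2],0],[3.4,[0,0,-3],0],[3.4,[0,0,-3],0],[3.4,[0,0,0],0],[3.4,[0,0,0],0]]}}

```text
time: 28.35
ee_pos: [0.4496, -0.0121, 0.124]
tcp_rot: [0.715, 0.699, 0.001, 0.001]
contact_force: [-0.0, 0.1, -0.4]
grip_width: 0.395
grip_force: 0.0
```

Run:
```python
from h import *
print(pose()[2]['contact_force'])
go(.3975,-.305,.08,-113)
```

```text
[-0.04277835  0.0801141  -0.44673227]
psi -1.2 yaw_cmd -68.2 | shift xy in present frame [-29.39, -4.58] | in turned frame [-6.65, -28.99] | z 4.4 t28.4 q6 -0.16 grip 0.395
```

{"method": "drive_tool", "body": {"plan": [[5.5,[-4.2,-0.655,0],0],[5.5,[-4.2,-0.655,0],0],[5.5,[-4.2,-0.655,0],0],[5.5,[-4.2,-0.655,0],0],[5.5,[-4.2,-0.655,0],0],[5.5,[-4.2,-0.655,0],0],[5.5,[-4.2,-0.655,0],0],[5.5,[0,0,1.5],7.3],[5.5,[0,0,1.5],7.3],[5.5,[0,0,1.4],7.2]]}}

```text
time: 29.35
ee_pos: [0.3958, -0.3046, 0.077]
tcp_rot: [0.836, 0.549, -0.0, -0.002]
contact_force: [0.3, -0.5, -0.8]
grip_width: 0.646
grip_force: 0.0
```

Run:
```python
from h import *
ims={c:get_image(c) for c in('top','side')}
mods('bad',ims)
go(.3975,-.305,.006,-23)
cv2.imwrite('pics/d.png',cv2.resize(ims['top']['color'][190:300,230:340,::-1],None,fx=5,fy=5))
```

```text
bad [ 8.215e-01 -5.160e-02  6.000e-04] 0.0 err0.62 2 [[0.8222, -0.0515, 0.0041], [0.8228, -0.0535, 0.0755]]
bad [ 0.5507  0.4173 -0.4456] -26.0 err0.20 2 [[0.552, 0.4191, -0.4481], [0.5505, 0.4166, -0.4249]]
bad [ 0.397  -0.305  -2.0029] -115.0 err0.16 2 [[0.3983, -0.3033, -2.0324], [0.397, -0.306, -1.9641]]
psi -23.1 yaw_cmd -0.1 | shift xy in present frame [-0.06, 0.3] | in turned frame [-0.06, 0.3] | z 7.01 t29.4 q6 -0.39 grip 0.650
```

View pics/d.png

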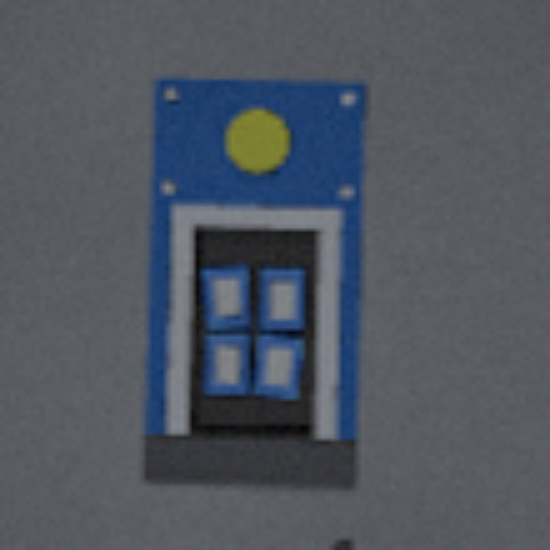

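{"method": "drive_tool", "body": {"plan": [[5.5,[-0.05,0.15,2.5],0],[5.5,[0,0,2.5],0],[5.5,[0,0,1.3],0],[5.5,[0,0,0.8],0],[5.5,[0,0,0],0],[1,[0,0,0],0],[1,[0,0,0],0],[1,[0,0,0],0],[1,[0,0,0],0],[1,[0,0,0],0]]}}

```text
time: 30.45
ee_pos: [0.399, -0.3067, 0.0092]
tcp_rot: [0.834, 0.552, 0.0, 0.001]
contact_force: [0.3, 0.0, 6.3]
grip_width: 0.239
grip_force: 60.0
```

Run:
```python
from h import *
go(.555,.275,.14,-23)
```

```text
psi -23.0 yaw_cmd -0.0 | shift xy in present frame [59.64, -8.39] | in turned frame [59.64, -8.37] | z -13.08 t30.4 q6 -0.39 grip 0.239
```

{"method": "drive_tool", "body": {"plan": [[1,[0,0,-2.5],0],[1,[0,0,-3.5],0],[1,[0,0,-3.5],0],[1,[0,0,-3.5],0],[1,[3.98,-0.56,0],0],[1,[3.98,-0.56,0],0],[1,[3.98,-0.56,0],0],[1,[3.98,-0.56,0],0],[1,[3.98,-0.56,0],0],[1,[3.98,-0.56,0],0]]}}

```text
time: 31.45
ee_pos: [0.4609, -0.0716, 0.1383]
tcp_rot: [0.834, 0.552, 0.0, 0.0]
contact_force: [0.5, -1.0, 0.6]
grip_width: 0.235
grip_force: 59.3
```

{"method": "drive_tool", "body": {"plan": [[1,[3.98,-0.56,0],0],[1,[3.98,-0.56,0],0],[1,[3.98,-0.56,0],0],[1,[3.98,-0.56,0],0],[1,[3.98,-0.56,0],0],[1,[3.98,-0.56,0],0],[1,[3.98,-0.56,0],0],[1,[3.98,-0.56,0],0],[1,[3.98,-0.56,0],0],[1,[0,0,0],0]]}}

```text
time: 32.45
ee_pos: [0.5559, 0.281, 0.1379]
tcp_rot: [0.833, 0.553, 0.002, -0.001]
contact_force: [-0.4, -0.9, -0.6]
grip_width: 0.235
grip_force: 59.3
```

Run:
```python
from h import *
go(.555,.275,.035,-23)
```

```text
psi -22.8 yaw_cmd 0.2 | shift xy in present frame [-0.59, 0.15] | in turned frame [-0.59, 0.16] | z 10.29 t32.5 q6 0.75 grip 0.235
```

{"method": "drive_tool", "body": {"plan": [[1,[-0.3,0,2.5],0],[1,[0,0,3],0],[1,[0,0,3],0],[1,[0,0,1.2],0],[3.5,[0,0,0],0],[3.5,[0,0,0],0],[3.5,[0,0,0],0],[3.5,[0,0,-2],0],[3.5,[0,0,-4],0],[3.5,[0,0,-3],0]]}}

```text
time: 33.45
ee_pos: [0.5545, 0.2738, 0.1345]
tcp_rot: [0.834, 0.552, 0.002, 0.0]
contact_force: [1.3, 0.9, 0.7]
grip_width: 0.411
grip_force: 0.0
```

Run:
```python
from h import *
go(.551,.417,.08,-25)
```

```text
psi -23.0 yaw_cmd 2.0 | shift xy in present frame [13.04, -5.93] | in turned frame [12.83, -6.37] | z 5.45 t33.5 q6 0.75 grip 0.411
```

{"method": "drive_tool", "body": {"plan": [[5.5,[3.26,-1.48,0],0],[5.5,[3.26,-1.48,0],0],[5.5,[3.26,-1.48,0],0],[5.5,[3.26,-1.48,0],2],[5.5,[0,0,2.0],0],[5.5,[0,0,2.0],0],[5.5,[0,0,1.5],0],[5.5,[0,0,0],0],[5.5,[0,0,0],0],[5.5,[0,0,0],0]]}}

```text
time: 34.45
ee_pos: [0.5511, 0.4171, 0.078]
tcp_rot: [0.844, 0.537, 0.002, 0.0]
contact_force: [-0.3, -0.1, -0.1]
grip_width: 0.646
grip_force: 0.0
```

Run:
```python
from h import *
mods('bad')
go(.551,.417,.007,-25)
```

```text
bad [ 0.8175 -0.0516  0.0013] 0.0 err0.62 2 [[0.8176, -0.0515, 0.0033], [0.8091, -0.0534, -0.1041]]
bad [ 0.5506  0.4175 -0.4227] -24.0 err0.22 2 [[0.5513, 0.4182, -0.4076], [0.5504, 0.4167, -0.4069]]
bad [0.5525 0.2771 1.1694] 67.0 err0.15 1 [[0.5525, 0.2771, 1.1696]]
psi -25.1 yaw_cmd -0.1 | shift xy in present frame [0.01, 0.01] | in turned frame [0.01, 0.01] | z 7.08 t34.5 q6 0.98 grip 0.645
```

Red one in bin. Pick the second and put it at (0.56, 0.315).

{"method": "drive_tool", "body": {"plan": [[5.5,[0,0,2.5],0],[5.5,[0,0,2.5],0],[5.5,[0,0,1.4],0],[5.5,[0,0,0.7],0],[5.5,[0,0,0],0],[2,[0,0,0],0],[2,[0,0,0],0],[2,[0,0,0],0],[2,[0,0,0],0],[2,[0,0,0],0]]}}

```text
time: 35.55
ee_pos: [0.551, 0.4172, 0.0067]
tcp_rot: [0.844, 0.537, 0.002, -0.0]
contact_force: [0.3, 1.0, 5.4]
grip_width: 0.331
grip_force: 61.4
```

Run:
```python
from h import *
go(.558,.314,.1,7)
```

```text
psi -25.0 yaw_cmd -32.0 | shift xy in present frame [-9.06, 5.0] | in turned frame [-10.33, -0.57] | z -9.33 t35.5 q6 0.98 grip 0.331
```

{"method": "drive_tool", "body": {"plan": [[2,[0,0,-2],0],[2,[0,0,-2.5],-8],[2,[0,0,-2.5],-8],[2,[0,0,-2.5],-8],[2,[0,0,0],-8],[2,[-3.44,-0.19,0],0],[2,[-3.44,-0.19,0],0],[2,[-3.44,-0.19,0],0],[2,[0,0,0],0],[2,[0,0,0],0]]}}

```text
time: 36.55
ee_pos: [0.5569, 0.3129, 0.1002]
tcp_rot: [0.664, 0.748, 0.0, -0.0]
contact_force: [-0.0, -0.3, 0.0]
grip_width: 0.334
grip_force: 60.7
```

{"method": "drive_tool", "body": {"plan": [[2,[0,0,2],0],[2,[0,0,2],0],[2,[0,0,1.3],0],[2,[0,0,0],0],[4,[0,0,0],0],[4,[0,0,0],0],[4,[0,0,0],0],[4,[0,0,-2],0],[4,[0,0,-4],0],[4,[0,0,-4],0]]}}

```text
time: 37.55
ee_pos: [0.5565, 0.3133, 0.1483]
tcp_rot: [0.663, 0.749, -0.0, -0.0]
contact_force: [1.0, 1.2, 0.3]
grip_width: 0.467
grip_force: 0.0
```

Run:
```python
from h import *
go(.5494,-.275,.14,5.4)
```

```text
psi 7.0 yaw_cmd 1.6 | shift xy in present frame [-58.31, -7.83] | in turned frame [-58.5, -6.25] | z 0.83 t37.5 q6 0.28 grip 0.467
```

{"method": "drive_tool", "body": {"plan": [[4,[-3.89,-0.52,0],1.6],[4,[-3.9,-0.42,0],0],[4,[-3.9,-0.42,0],0],[4,[-3.9,-0.42,0],0],[4,[-3.9,-0.42,0],0],[4,[-3.9,-0.42,0],0],[4,[-3.9,-0.42,0],0],[4,[-3.9,-0.42,0],0],[4,[-3.9,-0.42,0],0],[4,[-3.9,-0.42,0],0]]}}

```text
time: 38.55
ee_pos: [0.5517, -0.0804, 0.1481]
tcp_rot: [0.673, 0.739, 0.001, 0.001]
contact_force: [0.3, 0.3, -0.2]
grip_width: 0.468
grip_force: 0.0
```

{"method": "drive_tool", "body": {"plan": [[7,[-3.9,-0.42,0],0],[7,[-3.9,-0.42,0],0],[7,[-3.9,-0.42,0],0],[7,[-3.9,-0.42,0.5],0],[7,[-3.9,-0.42,1],0],[7,[0,0,2],0],[7,[0,0,2],0],[7,[0,0,1],0],[7,[0,0,0],0],[7,[0,0,0],0]]}}

```text
time: 39.55
ee_pos: [0.5495, -0.2749, 0.0829]
tcp_rot: [0.673, 0.74, 0.0, 0.001]
contact_force: [0.8, -0.1, -0.3]
grip_width: 0.82
grip_force: 0.0
```

Run:
```python
from h import *
mods('bad')
ims={c:get_image(c) for c in('top','side')}
go(.5494,-.275,.009,5.4)
a=ims['top']['color'][190:260,350:450,::-1]; b=ims['side']['color'][120:220,260:360,::-1]; c=ims['top']['color'][180:260,120:220,::-1]
cv2.imwrite('pics/e.png',np.hstack([cv2.resize(v,(360,360)) if 0 else cv2.resize(v,None,fx=360/v.shape[0]*.55,fy=360/v.shape[0]*.55) for v in(a,b,c)]))
```

```text
bad [ 0.821  -0.0516 -3.1398] -180.0 err0.62 2 [[0.8213, -0.0515, -3.1363], [0.8213, -0.0537, -3.0665]]
bad [0.5569 0.3166 0.0781] 4.0 err0.21 1 [[0.5569, 0.3166, 0.0781]]
bad [ 0.5527  0.2771 -1.9971] -114.0 err0.30 2 [[0.5527, 0.2771, -1.999], [0.5552, 0.2948, -2.074]]
psi 5.4 yaw_cmd -0.0 | shift xy in present frame [0.0, -0.02] | in turned frame [0.0, -0.02] | z 7.43 t39.8 q6 -0.67 grip 0.820
```

View pics/e.png

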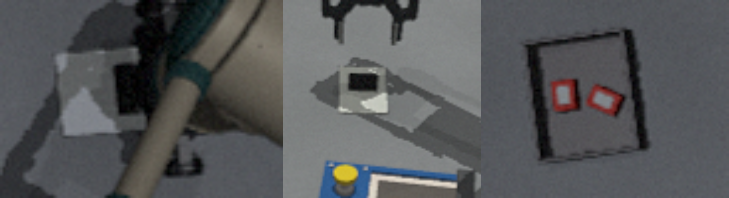

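{"method": "drive_tool", "body": {"plan": [[7,[0,0,2],0],[7,[0,0,2],0],[7,[0,0,2],0],[7,[0,0,1],0],[7,[0,0,0.6],0],[7,[0,0,0],0],[3.5,[0,0,0],0],[3.5,[0,0,0],0],[3.5,[0,0,0],0],[3.5,[0,0,0],0]]}}

```text
time: 40.75
ee_pos: [0.5499, -0.2755, 0.0075]
tcp_rot: [0.673, 0.739, 0.0, 0.001]
contact_force: [0.8, 0.3, 5.5]
grip_width: 0.501
grip_force: 62.3
```

{"method": "drive_tool", "body": {"plan": [[3.5,[0,0,0],0],[3.5,[0,0,-0.5],0],[3.5,[0,0,-1.5],0],[3.5,[0,0,-2],0],[3.5,[0,0,-2],0],[3.5,[0,0,-2.5],0],[3.5,[0,0,-2.5],0],[3.5,[0,0,-1],0],[3.5,[0,0,0],0],[3.5,[0,0,0],0]]}}

```text
time: 41.75
ee_pos: [0.5481, -0.2744, 0.125]
tcp_rot: [0.673, 0.739, -0.0, -0.001]
contact_force: [0.3, -0.7, -2.1]
grip_width: 0.5
grip_force: 61.7
```

Run:
```python
from h import *
print(pose()[2]['contact_force'],pose()[2]['moment'])
go(*slot(12,0),.13,88.8)
im=get_image('side'); cv2.imwrite('pics/f.png',cv2.resize(im['color'][60:180,240:380,::-1],None,fx=5,fy=5))
```

```text
[ 0.27554415 -0.72843036 -2.07503124] [-0.01157793 -0.01736678 -0.02800733]
psi 5.4 yaw_cmd -83.4 | shift xy in present frame [28.18, -4.51] | in turned frame [7.7, 27.48] | z -0.5 t41.8 q6 -0.67 grip 0.500
```

View pics/f.png

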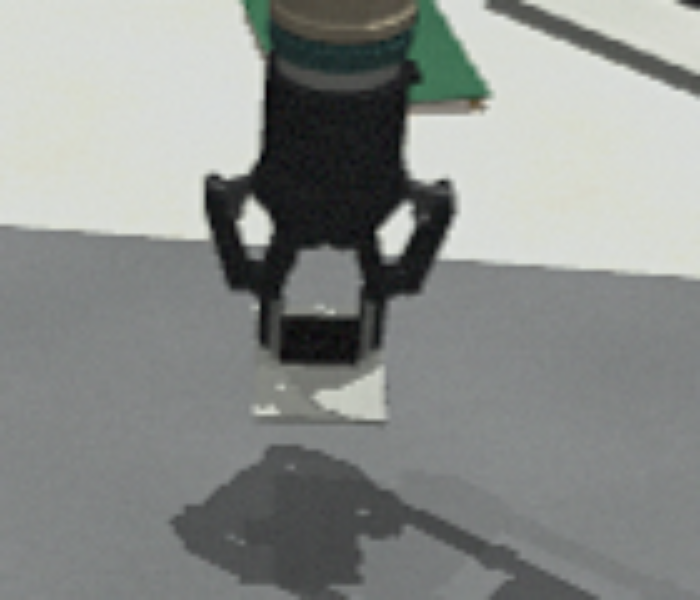

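{"method": "drive_tool", "body": {"plan": [[3.5,[0,0,-1],-8.34],[3.5,[0,0,-1],-8.34],[3.5,[0,0,0],-8.34],[3.5,[0,0,0],-8.34],[3.5,[0,0,0],-8.34],[3.5,[0,0,0],-8.34],[3.5,[0,0,0],-8.34],[3.5,[0,0,0],-8.34],[3.5,[0,0,0],-8.34],[3.5,[0,0,0],-8.34]]}}

```text
time: 42.8
ee_pos: [0.548, -0.2743, 0.1441]
tcp_rot: [0.008, 1.0, 0.001, -0.002]
contact_force: [-0.1, -0.0, -1.8]
grip_width: 0.497
grip_force: 61.7
```

{"method": "drive_tool", "body": {"plan": [[3.5,[0.5,2,0],0],[3.5,[0.9,3.2,0],0],[3.5,[0.9,3.2,0],0],[3.5,[0.9,3.2,0],0],[3.5,[0.9,3.2,0],0],[3.5,[0.9,3.2,0],0],[3.5,[0.9,3.2,0],0],[3.5,[0.9,3.2,0],0],[3.5,[0.9,3.0,0],0],[3.5,[0,0,0],0]]}}

```text
time: 43.8
ee_pos: [0.4742, 0.0049, 0.1449]
tcp_rot: [0.01, 1.0, 0.001, -0.002]
contact_force: [-0.1, 0.0, -0.3]
grip_width: 0.499
grip_force: 61.8
```

Run:
```python
from h import *
go(*slot(11.5,0),.085,88.8)
im=get_image('side'); cv2.imwrite('pics/g.png',cv2.resize(im['color'][130:280,220:400,::-1],None,fx=4,fy=4))
```

```text
psi 88.9 yaw_cmd 0.1 | shift xy in present frame [-0.23, -0.29] | in turned frame [-0.23, -0.29] | z 5.99 t43.8 q6 -1.69 grip 0.499
```

View pics/g.png

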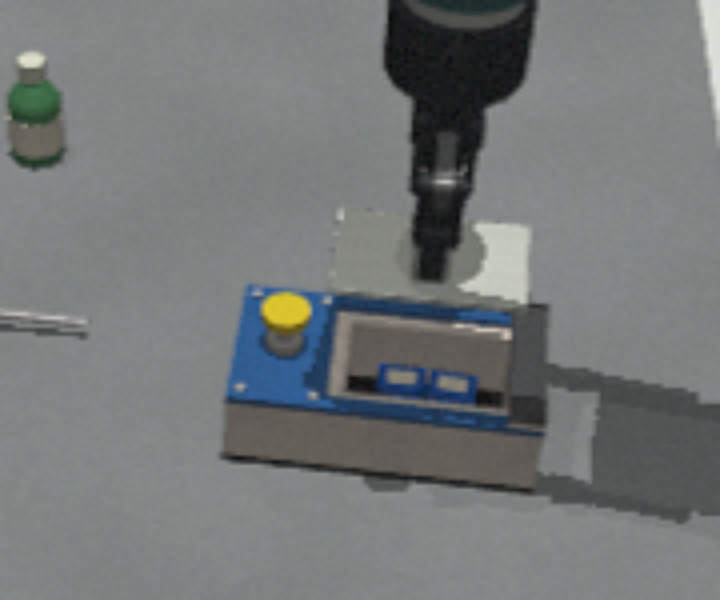

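```bash
cat >> h.py <<'E'
def cov(z0,init,yaw):
    im=get_image('side'); D=outline_of('cover_grip','side')
    for d in D[:2]:
        cs,_=cv2.findContours(d['region'].astype(np.uint8),0,2)
        h=cv2.fillConvexPoly(np.zeros((420,560),np.uint8),cv2.convexHull(max(cs,key=cv2.contourArea)),1).astype(bool)
        M['plate']=[M['cover'][0]]
        for m in('plate','cover'):
            x,e=fit(m,[(im,h)],init,[yaw],z0)
            c,s=np.cos(BX[2]),np.sin(BX[2]); dx,dy=x[0]-BX[0],x[1]-BX[1]
            print(m,round(d['confidence'],2),int(h.sum()),x.round(4),'err%.3f'%e,'local mm',((c*dx+s*dy)*1e3).round(1),((-s*dx+c*dy)*1e3).round(1),'dyaw deg',np.degrees(x[2]-BX[2]).round(1))
E
python3 - <<'E'
from h import *
p,_,_=pose(); cov(p[2]-.0075,p,-.02)
E
```

```text
plate 0.66 1113 [ 0.4733  0.0029 -0.0117] err0.034 local mm 8.4 0.8 dyaw deg 0.6
cover 0.66 1113 [ 0.4733  0.0031 -0.0105] err0.052 local mm 8.3 1.1 dyaw deg 0.6
plate 0.54 3632 [ 0.5101  0.1379 -3.1537] err0.600 local mm 42.3 136.7 dyaw deg -179.5
cover 0.54 3632 [ 0.5082  0.138  -3.1485] err0.593 local mm 40.4 136.7 dyaw deg -179.2
```

{"method": "drive_tool", "body": {"plan": [[3.5,[-0.28,-0.2,1],0],[3.5,[0,0,2],0],[3.5,[0,0,2],0],[3.5,[0,0,1.5],0],[3.5,[0,0,0.8],0],[3.5,[0,0,0],0],[3.5,[0,0,0],0],[3.5,[0,0,0],0],[3.5,[0,0,0],0],[3.5,[0,0,0],0]]}}

```text
time: 44.95
ee_pos: [0.481, -0.0014, 0.0737]
tcp_rot: [0.011, 1.0, -0.0, 0.001]
contact_force: [-0.8, 0.1, -1.5]
grip_width: 0.497
grip_force: 61.8
```

Run:
```python
from h import *
p,_,s=pose(); cov(p[2]-.0075,p,-.02); go(*slot(11.5,0),.065,88.8)
im=get_image('side'); cv2.imwrite('pics/i.png',cv2.resize(im['color'][160:280,250:400,::-1],None,fx=5,fy=5))
```

```text
plate 0.76 1056 [ 0.4789 -0.0018 -0.0061] err0.049 local mm 14.1 -3.7 dyaw deg 0.9
cover 0.76 1056 [ 0.4787 -0.0016 -0.0192] err0.065 local mm 13.8 -3.5 dyaw deg 0.1
psi 88.8 yaw_cmd -0.0 | shift xy in present frame [0.45, 0.32] | in turned frame [0.45, 0.32] | z 0.85 t45.0 q6 -1.70 grip 0.500
```

View pics/i.png

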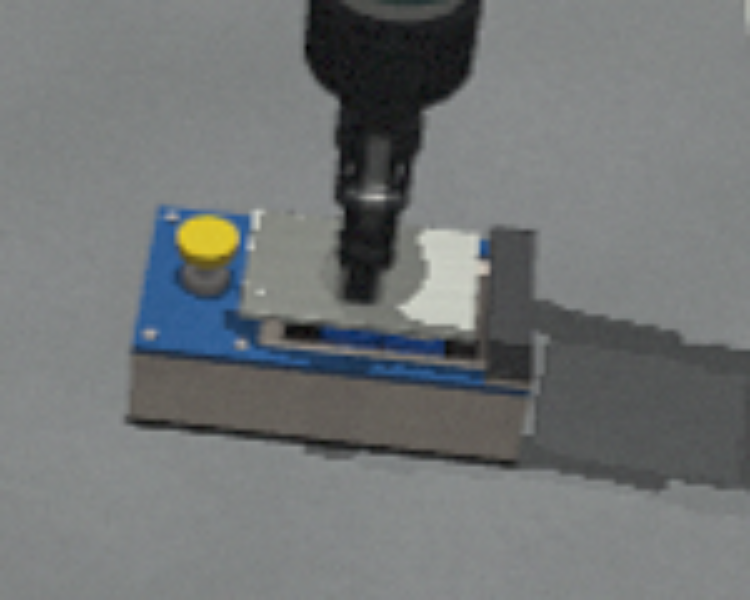

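{"method": "drive_tool", "body": {"plan": [[3.5,[0.22,0.33,0.4],0],[3.5,[0,0,0],0],[3.5,[0,0,0],0],[3.5,[0,0,0],0],[3.5,[0,0,0],0],[3.5,[0,0,0],0],[3.5,[0,0,0],0],[3.5,[0,0,0],0],[3.5,[0,0,0],0],[3.5,[0,0,0],0]]}}

```text
time: 46.1
ee_pos: [0.4785, 0.002, 0.0691]
tcp_rot: [0.011, 1.0, 0.0, 0.0]
contact_force: [0.1, 0.2, -1.3]
grip_width: 0.496
grip_force: 61.8
```

Run:
```python
from h import *
p,_,s=pose(); cov(p[2]-.0075,p,-.02); go(*slot(11.5,0),.065,88.8)
```

```text
plate 0.76 1099 [ 0.4755  0.0022 -0.0274] err0.081 local mm 10.6 0.2 dyaw deg -0.3
cover 0.76 1099 [ 0.4752  0.0027 -0.0227] err0.091 local mm 10.3 0.8 dyaw deg -0.1
psi 88.8 yaw_cmd -0.0 | shift xy in present frame [0.21, -0.01] | in turned frame [0.21, -0.01] | z 0.41 t46.2 q6 -1.69 grip 0.499
```

{"method": "drive_tool", "body": {"plan": [[3.5,[0,0,0.2],0],[3.5,[0,0,0.15],0],[3.5,[0,0,0.1],0],[3.5,[0,0,0],0],[3.5,[0,0,0],0],[3.5,[0,0,0],0],[3.5,[0,0,0],0],[3.5,[0,0,0],0],[3.5,[0,0,0],0],[3.5,[0,0,0],0]]}}

```text
time: 47.2
ee_pos: [0.4785, 0.002, 0.0646]
tcp_rot: [0.011, 1.0, 0.0, 0.0]
contact_force: [0.0, 0.3, -2.6]
grip_width: 0.499
grip_force: 61.8
```

{"method": "drive_tool", "body": {"plan": [[3.5,[0,0,0.1],0],[3.5,[0,0,0.1],0],[3.5,[0,0,0],0],[3.5,[0,0,0],0],[3.5,[0,0,0],0],[3.5,[0,0,0],0],[3.5,[0,0,0],0],[3.5,[0,0,0],0],[3.5,[0,0,0],0],[3.5,[0,0,0],0]]}}

```text
time: 48.2
ee_pos: [0.4783, 0.002, 0.0635]
tcp_rot: [0.011, 1.0, -0.0, 0.0]
contact_force: [-3.1, -0.7, 7.8]
grip_width: 0.5
grip_force: 62.9
```

{"method": "drive_tool", "body": {"plan": [[5.2,[0,0,0],0],[5.2,[0,0,0],0],[5.2,[0,0,0],0],[5.2,[0,0,0],0],[5.2,[0,0,0],0],[5.2,[0,0,0],0],[5.2,[0,0,0],0],[5.2,[0,0,0],0],[5.2,[0,0,0],0],[5.2,[0,0,0],0]]}}

```text
time: 49.2
ee_pos: [0.4785, 0.002, 0.0626]
tcp_rot: [0.011, 1.0, 0.0, 0.0]
contact_force: [0.6, -0.0, 0.0]
grip_width: 0.609
grip_force: 0.0
```

Run:
```python
from h import *
p,_,s=pose(); print(s['contact_force'],s['grip_width']); cov(.0545,p,-.02)
im=get_image('side'); cv2.imwrite('pics/j.png',cv2.resize(im['color'][170:270,260:380,::-1],None,fx=6,fy=6))
```

```text
[ 0.59291443 -0.04001173  0.00324267] 0.6088122809068958
plate 0.82 1119 [ 0.4756  0.002  -0.0662] err0.087 local mm 10.7 -0.0 dyaw deg -2.6
cover 0.82 1119 [ 0.4754  0.0024 -0.0724] err0.092 local mm 10.5 0.5 dyaw deg -2.9
```

View pics/j.png

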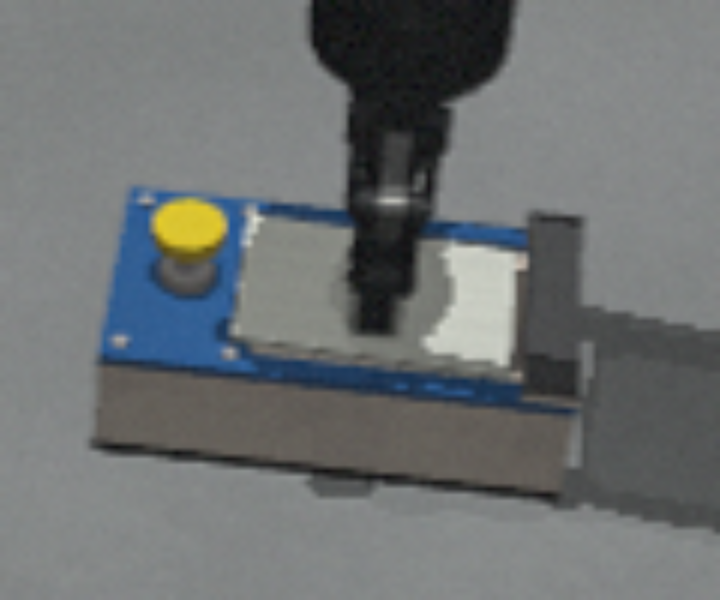

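{"method": "drive_tool", "body": {"plan": [[3.5,[0,0,0],0],[3.5,[0,0,0],0],[3.5,[0,0,0],0],[3.5,[0,0,0],0],[3.5,[0.2,0,0],0],[3.5,[0.2,0,0],0],[3.5,[0.2,0,0],0],[3.5,[0.2,0,0],0],[3.5,[0.15,0,0],0],[3.5,[0,0,0],0]]}}

```text
time: 50.35
ee_pos: [0.4682, 0.0023, 0.0624]
tcp_rot: [0.011, 1.0, 0.0, -0.001]
contact_force: [2.1, -0.1, 3.2]
grip_width: 0.502
grip_force: 60.6
```

Run:
```python
from h import *
p,_,s=pose(); print(s['contact_force'],s['moment'],s['grip_width']); cov(.0545,p,-.02); go(*slot(4,0),.06,88.8)
```

```text
[ 2.0984338  -0.14538966  3.19044551] [-0.04659361  0.02558642  0.02491664] 0.5016525851580912
plate 0.76 1009 [ 0.4674  0.0035 -0.045 ] err0.080 local mm 2.5 1.3 dyaw deg -1.3
cover 0.76 1009 [ 0.4687  0.0035 -0.0653] err0.090 local mm 3.8 1.4 dyaw deg -2.5
psi 88.8 yaw_cmd -0.0 | shift xy in present frame [-0.07, -0.01] | in turned frame [-0.07, -0.01] | z 0.24 t50.5 q6 -1.69 grip 0.500
```

{"method": "drive_tool", "body": {"plan": [[3.5,[0.15,0,0],0],[3.5,[0,0,0],0],[3.5,[0,0,0],0],[5.2,[0,0,0],0],[5.2,[0,0,0],0],[5.2,[0,0,0],0],[5.2,[0,0,0],0],[5.2,[0,0,0],0],[5.2,[0,0,0],0],[5.2,[0,0,0],0]]}}

```text
time: 51.45
ee_pos: [0.4675, 0.0022, 0.0626]
tcp_rot: [0.011, 1.0, 0.0, -0.0]
contact_force: [0.1, -0.1, -0.6]
grip_width: 0.61
grip_force: 0.0
```

Run:
```python
from h import *
p,_,s=pose(); print(s['contact_force'],s['moment'],s['grip_width']); cov(.052,p,-.02)
im=get_image('side'); cv2.imwrite('pics/k.png',cv2.resize(im['color'][170:270,260:380,::-1],None,fx=6,fy=6))
```

```text
[ 0.06007454 -0.0680502  -0.61987931] [-0.0167738   0.01273338  0.02621531] 0.6102305758866818
plate 0.88 1035 [ 0.4698  0.0025 -0.0273] err0.091 local mm 4.9 0.4 dyaw deg -0.3
cover 0.88 1035 [ 0.4687  0.0029 -0.0281] err0.100 local mm 3.8 0.8 dyaw deg -0.4
```

View pics/k.png

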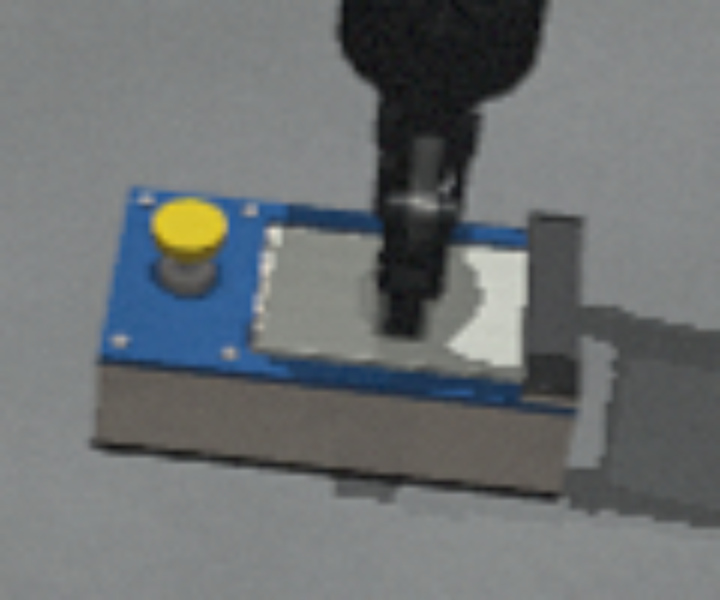

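{"method": "drive_tool", "body": {"plan": [[5.2,[0,0,-1],0],[5.2,[0,0,-2],0],[5.2,[0,0,-2],0],[0,[-3.2,0,0],0],[0,[0,0,0],0],[0,[0,0,0],0],[0,[0,0,1.5],0],[0,[0,0,1.5],0],[0,[0,0,1.2],0],[0,[0,0,0.5],0]]}}

```text
time: 52.6
ee_pos: [0.4974, 0.0018, 0.0645]
tcp_rot: [0.011, 1.0, 0.0, -0.002]
contact_force: [-0.3, 0.4, 0.7]
grip_width: 0.0
grip_force: 0.0
```

{"method": "drive_tool", "body": {"plan": [[0,[0,0,0.2],0],[0,[0,0,0.2],0],[0,[0,0,0.1],0],[0,[0,0,0],0],[0,[0,0,0],0],[0,[0,0,0],0],[0,[0,0,0],0],[0,[0,0,0],0],[0,[0,0,0],0],[0,[0,0,0],0]]}}

```text
time: 53.6
ee_pos: [0.4995, 0.0016, 0.0606]
tcp_rot: [0.011, 1.0, 0.0, -0.0]
contact_force: [-0.0, -0.0, 0.3]
grip_width: -0.001
grip_force: 0.0
```

{"method": "drive_tool", "body": {"plan": [[0,[0,0,0.1],0],[0,[0,0,0.1],0],[0,[0,0,0.1],0],[0,[0,0,0.1],0],[0,[0,0,0.1],0],[0,[0,0,0],0],[0,[0,0,0],0],[0,[0,0,0],0],[0,[0,0,0],0],[0,[0,0,0],0]]}}

```text
time: 54.6
ee_pos: [0.4995, 0.0016, 0.057]
tcp_rot: [0.011, 1.0, -0.0, 0.0]
contact_force: [-3.3, -0.3, 11.8]
grip_width: -0.003
grip_force: 5.9
```

{"method": "drive_tool", "body": {"plan": [[0,[0,0,-1],0],[0,[0,0,-2],0],[0,[0,0,-2],0],[0,[0,0,-2],0],[0,[-2,0,0],0],[0,[-3.5,0,0],0],[0,[0,0,0],0],[0,[0,0,0],0],[0,[0,0,0],0],[0,[0,0,0],0]]}}

```text
time: 55.6
ee_pos: [0.5533, 0.0005, 0.1254]
tcp_rot: [0.011, 1.0, 0.0, -0.001]
contact_force: [-0.1, 1.1, 0.3]
grip_width: 0.001
grip_force: 0.0
```

Run:
```python
from h import *
im={c:get_image(c) for c in('top','side')}
for c in im:
  for d in outline_of('plunger_top',c)[:2]: print(c,d['confidence'],back(im[c],d['position'],.086),d['region'].sum())
go(*slot(90,0),.095,88.8)
cv2.imwrite('pics/l.png',cv2.resize(im['side']['color'][170:270,260:380,::-1],None,fx=6,fy=6))
```

```text
top 0.47 [ 0.75285508 -0.22754344  0.086     ] 282
psi 88.8 yaw_cmd -0.0 | shift xy in present frame [-0.09, -0.01] | in turned frame [-0.09, -0.01] | z 3.07 t55.8 q6 -1.67 grip -0.002
```

View pics/l.png

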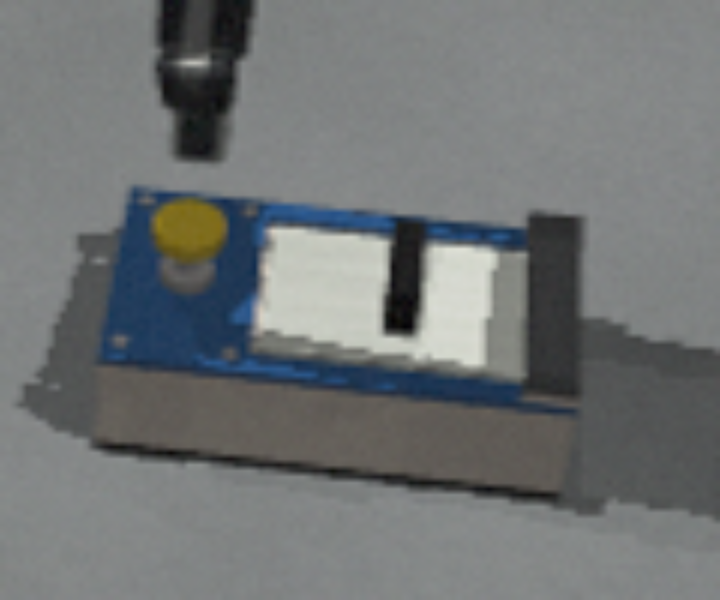

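{"method": "drive_tool", "body": {"plan": [[0,[-0.09,0,1.5],0],[0,[0,0,1.5],0],[0,[0,0,0.6],0],[0,[0,0,0.4],0],[0,[0,0,0.4],0],[0,[0,0,0.4],0],[0,[0,0,0.3],0],[0,[0,0,0.15],0],[0,[0,0,0],0],[0,[0,0,0],0]]}}

```text
time: 56.8
ee_pos: [0.5549, 0.0004, 0.074]
tcp_rot: [0.011, 1.0, 0.0, -0.0]
contact_force: [-5.1, 0.2, 8.1]
grip_width: 0.002
grip_force: 3.7
```

{"method": "drive_tool", "body": {"plan": [[0,[0,0,0.05],0],[0,[0,0,0.05],0],[0,[0,0,0],0],[0,[0,0,0],0],[0,[0,0,0],0],[0,[0,0,0],0],[0,[0,0,0],0],[0,[0,0,0],0],[0,[0,0,0],0],[0,[0,0,0],0]]}}

```text
time: 57.8
ee_pos: [0.5549, 0.0004, 0.0731]
tcp_rot: [0.011, 1.0, 0.0, -0.0]
contact_force: [-3.9, 0.7, 8.2]
grip_width: -0.003
grip_force: 3.9
```

{"method": "drive_tool", "body": {"plan": [[0,[0,0,0.1],0],[0,[0,0,0.05],0],[0,[0,0,0],0],[0,[0,0,0],0],[0,[0,0,0],0],[0,[0,0,0],0],[0,[0,0,0],0],[0,[0,0,0],0],[0,[0,0,0],0],[0,[0,0,0],0]]}}

```text
time: 58.8
ee_pos: [0.5549, 0.0004, 0.0729]
tcp_rot: [0.011, 1.0, -0.0, 0.0]
contact_force: [-7.3, 0.8, 14.7]
grip_width: -0.0
grip_force: 7.8
```

Stop reached (force rose while position stalled at 0.073). Push a hair more, then release.

{"method": "drive_tool", "body": {"plan": [[0,[0,0,0.05],0],[0,[0,0,0.05],0],[0,[0,0,0],0],[0,[0,0,0],0],[0,[0,0,0],0],[0,[0,0,0],0],[0,[0,0,0],0],[0,[0,0,0],0],[0,[0,0,0],0],[0,[0,0,0],0]]}}

```text
time: 59.8
ee_pos: [0.555, 0.0004, 0.0728]
tcp_rot: [0.011, 1.0, -0.0, 0.0]
contact_force: [-8.2, 0.6, 21.8]
grip_width: 0.005
grip_force: 10.6
```

{"method": "drive_tool", "body": {"plan": [[0,[0,0,-0.5],0],[0,[0,0,-1],0],[0,[0,0,-2],0],[0,[0,0,-3],0],[0,[0,0,-4],0],[0,[0,0,-4],0],[0,[0,0,0],0],[0,[0,0,0],0],[0,[0,0,0],0],[0,[0,0,0],0]]}}

```text
time: 60.8
ee_pos: [0.5545, 0.0004, 0.2129]
tcp_rot: [0.011, 1.0, 0.0, -0.002]
contact_force: [0.0, -0.4, 0.3]
grip_width: 0.001
grip_force: 0.0
```

Run:
```python
from h import *
im={c:get_image(c) for c in('top','side')}
mods('bad',im); mods('good',im)
a=im['side']['color'][170:270,260:380,::-1]; b=im['side']['color'][280:380,230:350,::-1]
cv2.imwrite('pics/m.png',cv2.resize(np.hstack([a,b]),None,fx=3.3,fy=3.3))
```

```text
bad [ 0.8215 -0.0516 -3.1412] -180.0 err0.62 2 [[0.8219, -0.0515, -3.1346], [0.8104, -0.0548, -3.3555]]
bad [0.5569 0.3165 0.0692] 4.0 err0.21 1 [[0.5569, 0.3165, 0.0687]]
bad [0.5525 0.2776 1.1554] 66.0 err0.31 2 [[0.5525, 0.2776, 1.1554], [0.5552, 0.2948, 0.9849]]
good [ 0.4696  0.0503 -0.4501] -26.0 err0.92 1 [[0.4696, 0.0503, -0.4501]]
good [ 0.4752 -0.0433  0.4562] 26.0 err1.04 1 [[0.4752, -0.0433, 0.4562]]
```

View pics/m.png

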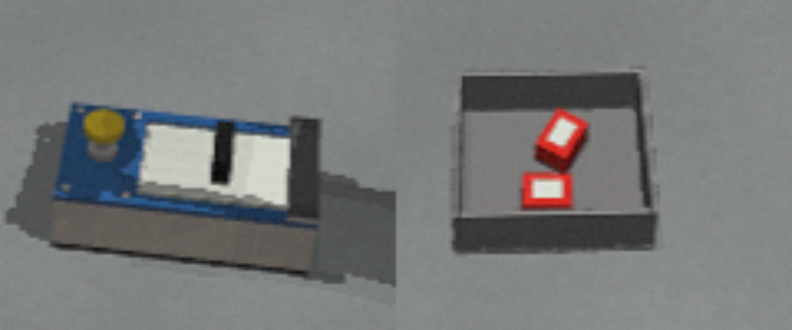

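```bash
python3 -c "
from bench import *
print(hand_in())"
```

```text
the job is handed in; nothing more can be done
None
```

I've handed in the job: all 4 blue modules are in the box well, both red ones are in the scrap bin, the cover lies flush under the lip, and the plunger was pressed to its stop and released; I left the spool, screwdriver and flux bottle alone.

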